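# Stop and vent the dosing pump, then open its canister

## Robot

A 6-joint arm with a two-finger parallel gripper is mounted at the origin on the work surface. World frame = base frame: x ahead of the robot, y to its left, z up, the work surface at z = 0. Lengths are in m, angles in rad, forces in N, time in s.
With the tool pointing down it reaches from about 0.35 to 0.775 m from the base axis. Payload 5.5 kg.
Tool frame: the origin (TCP) lies at the very end of the fingers, on their centre line; the grasp point (between the pads) lies behind it (bot.pinch_z is the z of the grasp point in the tool frame, in m); z points along the fingers, y is the direction in which the jaws open and shut (so a half turn about z gives the same grasp; the last joint's range is limited). The gripper opens to 85 mm and grips with 20 to 120 N. Pads are 22 mm wide; open, the fingers measure 114 mm over their backs; the gripper's body (76 mm by 85 mm) begins 54 mm behind the grasp point. The pads swing forward as they close: fully open they stand 13 mm farther back than shut.
Start: joints at [-1.432, 0.313, 0.046, 1.304, 0, 1.431], TCP at [0.158, -0.553, 0.231] pointing down, gripper open.
Joint ranges: [-2.76, 2.76], [-0.86, 1.69], [-1.03, 1.26], [-2.2, 2.34], [-1.47, 1.5], [-3.14, 3.14]. Speed limits (rad/s): [2.57, 2.57, 3.14, 3.14, 3.14, 3.14].

## Interface

Orientations are given as a 3x3 rotation matrix whose columns are the frame's x, y, z axes.
In Python, from bench import bot, vision, order, cut_out gives the robot as it stands.
- The arm moves only by the tool play_rows, never from a script. Its argument "steps" is a list of rows, each an object with "linear": the shift along the world's x, y, z scaled (see below), a list of three; "twist": the turn, a rotation vector about the world's x, y, z scaled (see below), a list of three; "claw": the opening, from -1 (shut) to 1 (fully open), so that 0 is half open. In form: [{"linear": [tx, ty, tz], "twist": [wx, wy, wz], "claw": claw}, ...]. A call has 1 to 10 rows; each row is the pose to reach, as a shift and turn from the pose commanded when the call began; what a row does not reach only later rows make up. The controller multiplies each number of a shift by 0.3 m and each number of a turn by 60 degrees. A row lasts 1/10 s, in which the tool goes at most 50 mm and 8.59 degrees, less where a joint would pass 70% of its speed; a pose out of reach is approached as far as the arm can. A call with a number of a shift or a turn outside -1 to 1 is refused whole. A call with a gripper value outside its range is refused whole. The fingers move at their own pace and stop on an object; the grip force is fixed at half the most. Time passes only in rows, so rows that repeat a pose let the fingers close. It gives the time, the measured TCP pose, the force and the opening at its end, in the units of the state.
- bot.read_state(): the state, without advancing time (a new reading comes with each control period).
- vision.grab_frame(name): name is "scene" or "top" or "wrist"; returns a dict with "frame" (384x512x3 uint8, blue, green, red), "mtx" (3x3 intrinsics, pixels), "world_from_camera" (4x4, takes a point from camera to world coordinates); the wrist camera has in their place "hand_eye" (4x4, takes a point from camera to tool coordinates, whose origin is the TCP and whose axes are the flange's). Camera axes: x right, y down, z forward; pixel columns grow to the right and rows downward; lengths in m; the calibration is good to about 2 mm. A picture is of the moment at which its call begins: read the wrist's pose just before it. There is no depth.
- order.job_done(): hands the job in, once; it reports no verdict.
Trained networks look in a picture, given as the dict that the camera call returned (one of the last four; its "shot" number tells which), for a name from the list of things; names that differ only in an ending like _2 or _b are one class to them, and where a whole thing is asked for, a point or a joint stands for the part that bears it (a point fixed in the world has none). Each returns a list of dicts, best first, with "p" (0 to 1); they miss things now and then, are a little off and sometimes report something else, mostly with a low value. They report only what shows in the picture. A call takes as long as a camera call. They do not tell look-alikes from the thing itself.
- cut_out(picture, query): "mask" (384x512 bool, what is visible of it) and "position" ([row, column] in pixels, amid what is visible of it).
The state is a dict: "time_s": time; "joints": joint angles; "dq": joint speeds; "effort": joint torques, N m; "tcp_pos": TCP position; "orientation": TCP orientation; "force": force on the tool from outside, world axes, zero at the start; "moment": the same for the moment, N m; "width": finger opening in m.
Only numpy, scipy, OpenCV 4.12 (cv2) and the standard library are available. Lean on these libraries where they do the work, as an engineer would, in place of code of your own. Each camera call takes 0.05 s, during which the arm holds its last target.

## Task

The chemical dosing canister on the bench is due for a refill. On the keypad press the square key fully down and let it come up again (stop), then the small round key (vent), one at a time and leaving the large round key alone. Then unscrew the canister's tight cap anticlockwise while its cradle braces the canister, without pulling the canister up; once the threads let go, lift the cap straight up so it is just clear of the mouth (a gap of one to four centimetres), and finish while still holding it there, level and centred over the canister, without knocking the other things about.

Things in the scene. Friction and masses are not known exactly. Their poses are not given: they have to be found in the camera images.
- square_key_top (a point): centre of the top face of the square key (stop): white, 24 mm square, in a black 36 mm square surround on the keypad. It is pressed straight down, travel 6 mm; the spring resists with about 1.3 N at first and 4.3 N at the bottom and brings the key up again when let go. x and y axes lie along the key's sides, z up
- small_key_top (a point): centre of the top face of the small round key (vent): white, 18 mm diameter, in a black surround 30 mm across; same travel, spring, height and axes as the square key
- large_key_top (a point): centre of the top face of the large round key (run; to be left alone): white, 36 mm diameter, in a black surround 48 mm across; same travel, spring and height
- keypad: low grey box fixed on the bench, 100 mm (x) by 230 mm (y) by 40 mm high, origin at the centre of its underside. The three keys stand in a row along its y axis, 65 mm apart, in any order; their top faces are 62 mm above the bench, the black surrounds 52 mm
- square_key (a joint): press depth of the square key, 0 (up) to 0.006 m (fully down)
- small_key (a joint): press depth of the small round key, 0 (up) to 0.006 m (fully down)
- large_key (a joint): press depth of the large round key, 0 (up) to 0.006 m (fully down)
- cradle: dark steel square tray bolted to the bench, 88 mm square and 48 mm high, walls and floor 8 mm thick, with two bolted tabs reaching to 65 mm from the centre along its +x and -x; origin at the centre of its underside, z up. The canister stands loose in it with 1 mm play on each side, so it cannot be turned
- canister: blue plastic canister, 0.65 to 1 kg, 70 mm square, 85 mm high to its flat shoulder; on it a round neck 34 mm across with two thread ledges (to 24.5 mm from the axis, 70 degrees long each, centred on +x and -x). Origin at the centre of its underside, 8 mm above the bench, z up; stands square with the cradle, same axes
- canister_mouth (a point): centre of the top of the neck, 117.5 mm above the canister's underside, axes as the canister's. A spring-backed rubber seal stands 2.5 mm above it (4.5 mm with the cap off) and pushes the cap up against the thread ledges with about 16 N: that makes the cap tight, about 0.2 to 0.6 N m to turn
- cap_mid (a point): centre of the round black screw cap: 60 mm diameter, 30 mm high, fine-ribbed, 60 g; grip it across any diameter. A slim grey rib (46 mm long, 3 mm high) on its flat top lies along its x axis; z up. Tight, the top is 133 mm above the bench, the lower rim 10 mm above the shoulder. Sideways play on the neck 1.5 mm
- cap_rim (a point): centre of the cap's lower rim, 15 mm below its centre. Lugs inside the rim on the cap's +x and -x hook under the ledges. Tight, the cap's x is 1 to 19 deg clockwise (from above) of the canister's x; turned anticlockwise it can be lifted from 50 to 130 deg anticlockwise (65 is a good aim). Tight, the rim is 22.5 mm below the neck top; it clears the seal after rising 27 mm
- coupling: bystander: white pipe coupling, an upright ring of 60 mm diameter, 55 mm high; origin under its centre
- plug: bystander: white pipe plug, 52 mm diameter with a narrower boss, 42 mm high; origin under its centre
- tin: bystander: small metal tin with a paper band, 72 mm diameter, 75 mm high; origin under its centre
There are look-alikes about, which are no part of the job. Leave any brown or red look-alike of the part that bears cap_mid alone.

How it is judged:
On the way, in this order (a step that is already met when the one before it is completed fails the run):
1. the square key is pressed down (4.5 of its 6 mm) with the small key up (value of joint square_key above 0.0045 m and value of joint small_key below 0.0015 m), for 0.05 s.
2. the small round key is pressed down (4.5 of its 6 mm) with the square key up again (value of joint small_key above 0.0045 m and value of joint square_key below 0.0015 m), for 0.05 s.
3. the cap is turned at least 43 degrees from the canister's x axis, out of its threads, while still on the neck (angle between the x axis of cap_mid and the x axis of canister, either way round above 0.75 rad and z of cap_rim in the frame of canister_mouth below 0 m), for 0.05 s.
At the end, for the whole second after the job is handed in: The cap is held by the fingers, touching nothing else, its lower rim 5 to 55 mm above the top of the canister's neck, within 20 mm of the canister's axis and within 0.2 rad of level; the canister stands on the cradle's floor (within 5 mm, 0.08 rad of upright) and the keys are up again (z of cap_rim in the frame of canister_mouth between 0.005 and 0.055 m and horizontal distance between cap_rim and canister_mouth below 0.02 m and angle between cap_mid's own z axis and vertical below 0.2 rad and contact force between the fingers and cap above 1 N and contact force between cap and canister below 0.2 N and horizontal distance between canister and cradle below 0.006 m and z of canister in the frame of cradle below 0.013 m and angle between canister's own z axis and vertical below 0.08 rad and value of joint each of square_key, small_key below 0.0015 m); the arm keeps its last pose, push and grip.
It fails at once if the large round key is pressed (value of joint large_key above 0.003 m).
It fails at once if two keys are pressed together (value of joint each of square_key, small_key above 0.003 m).
It fails at once if the canister is pulled up out of its cradle (over 10 mm) or tipped (z of canister in the frame of cradle above 0.018 m or angle between canister's own z axis and vertical above 0.2 rad).
It fails at once if a bystander is displaced by more than 30 mm (distance of any of coupling, plug, tin from where it was at the start of the episode above 0.03 m).
It also fails if it takes over 56 s, if anything falls off the work surface, if the arm or the gripper's body presses on something with over 40 N, if the wrist force passes 120 N, or if a joint passes its speed limit or range.

## Working session

There is one attempt and no reset: what is moved stays moved. The work goes in short steps, Python scripts to look and compute and a tool call to move; the robot and the scene stay as the last step left them, time stands still between calls to the robot, and variables do not carry over. Pictures are saved under pics/ and viewed, and the job is handed in when it is done.

Besides the shell and the picture viewer there is one more tool, called after "Emit:" in YAML: its name, and indented under it one key for each argument. play_rows: Moves the arm, as the interface text tells. Shifts and turns lie within -1 to 1; 1 stands for 0.3 m of shift or 60 degrees of turn. Its arguments: {"type":"object","properties":{"steps":{"type":"array"}},"required":["steps"]}

```bash
ls; mkdir -p pics
python3 - <<'E'
from bench import bot, vision, order, cut_out
import cv2,numpy as np
print(bot.pinch_z); s=bot.read_state()
for k,v in s.items(): print(k,np.round(v,4).tolist())
for n in ["scene","top"]:
    f=vision.grab_frame(n); cv2.imwrite(f"pics/{n}0.png",f["frame"]); print(n,f["mtx"].tolist(),np.round(f["world_from_camera"],4).tolist())
    for q in ["square_key_top","small_key_top","large_key_top","keypad","cradle","canister","cap_mid"]:
        for r in cut_out(f,q)[:3]: print(n,q,round(r["p"],2),np.round(r["position"],1),r["mask"].sum())
E
```

```text
pics
-0.0187
time_s 0.0
joints [-1.4316, 0.314, 0.045, 1.3036, -0.0, 1.4312]
dq [-0.0003, -0.0004, 0.0008, -0.0015, -0.001, -0.0016]
effort [-0.0009, -48.063, 29.8531, 0.0197, -0.0002, 0.0]
tcp_pos [0.1582, -0.5523, 0.2304]
orientation [[0.9614, 0.2752, -0.0003], [0.2752, -0.9614, 0.0018], [0.0002, -0.0018, -1.0]]
force [-0.7687, 0.4398, -0.472]
moment [-0.0422, 0.0504, 0.0392]
width 0.0856
scene [[481.32469039234326, 0.0, 258.1826962613708], [0.0, 481.32469039234326, 187.10000140133548], [0.0, 0.0, 1.0]] [[0.4188, 0.5496, -0.7229, 1.3655], [0.908, -0.2627, 0.3263, -0.3837], [-0.0105, -0.793, -0.6091, 0.723], [0.0, 0.0, 0.0, 1.0]]
scene square_key_top 0.51 [144.2 308.8] 64
scene small_key_top 0.53 [139.6 334.6] 44
scene small_key_top 0.29 [145.3 308.6] 73
scene keypad 0.72 [155.9 329. ] 2401
scene cradle 0.75 [204.7 180.6] 1080
scene canister 0.95 [182.8 173.4] 763
scene cap_mid 0.9 [158.8 172.4] 642
scene cap_mid 0.79 [196.9 120.9] 557
scene cap_mid 0.75 [193.1 241.3] 583
top [[361.3488705893238, 0.0, 252.79287755575095], [0.0, 361.3488705893238, 190.99130950218765], [0.0, 0.0, 1.0]] [[-0.0165, -0.9965, 0.0823, 0.539], [-0.9996, 0.0184, 0.0224, -0.0518], [-0.0239, -0.0819, -0.9964, 0.8564], [0.0, 0.0, 0.0, 1.0]]
top small_key_top 0.64 [250.2 133.3] 38
top large_key_top 0.69 [243.5 107.1] 212
top keypad 0.6 [244.2 146.3] 3920
top cradle 0.94 [236.9 312.9] 914
top canister 0.91 [248.4 314.2] 465
top cap_mid 0.68 [230.4 263. ] 548
top cap_mid 0.62 [250.9 331.1] 787
top cap_mid 0.58 [275.  378.2] 642
```

Run:
```python
import cv2
a=cv2.imread("pics/scene0.png");b=cv2.imread("pics/top0.png")
cv2.imwrite("pics/scene0c.png",cv2.resize(a[90:290,50:420],None,fx=2.1,fy=2.1,interpolation=cv2.INTER_CUBIC))
cv2.imwrite("pics/top0c.png",cv2.resize(b[170:350,60:440],None,fx=2.1,fy=2.1,interpolation=cv2.INTER_CUBIC))
```

```text
(no output)
```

View pics/scene0c.png

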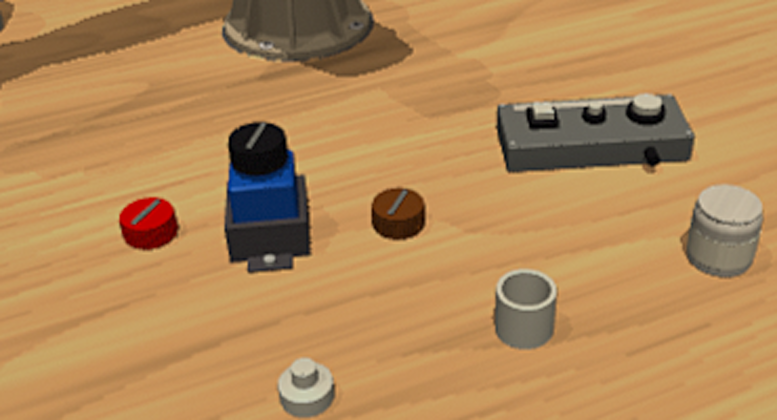

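View pics/top0c.png

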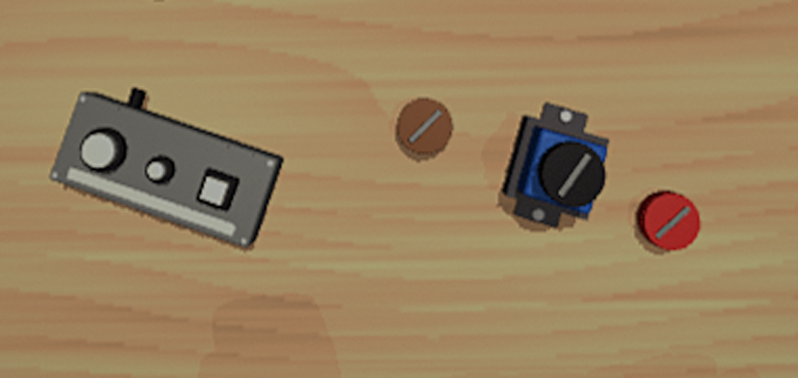

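View pics/top0.png

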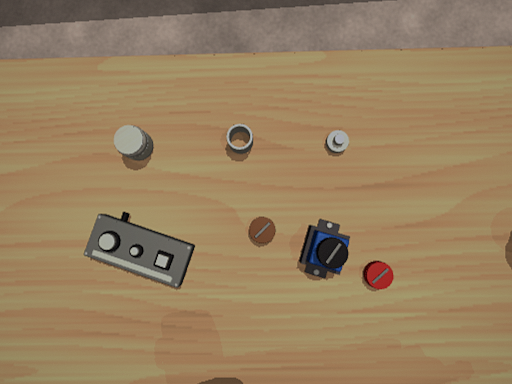

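The top view shows the square key near (163,260), the small key near (136,251), the large key near (108,242), and the black cap near (332,253). The brown and red look-alikes sit on either side of the canister. Next I measure these points.

```bash
cat > h.py <<'E'
import numpy as np,cv2
def ray(f,u,v,z,T=None):
    T=f["world_from_camera"] if T is None else T
    d=T[:3,:3]@np.linalg.solve(f["mtx"],[u,v,1.]); o=T[:3,3]
    return o+d*(z-o[2])/d[2]
def proj(f,p,T=None):
    T=f["world_from_camera"] if T is None else T
    c=T[:3,:3].T@(np.asarray(p)-T[:3,3]); q=f["mtx"]@c; return q[:2]/q[2]
E
python3 - <<'E'
from bench import bot, vision, order, cut_out
from h import *
f=vision.grab_frame("top"); im=f["frame"]; hsv=cv2.cvtColor(im,cv2.COLOR_BGR2HSV)
def comps(m,box):
    x0,y0,x1,y1=box; n,l,st,c=cv2.connectedComponentsWithStats(m[y0:y1,x0:x1].astype(np.uint8))
    return [(c[i]+[x0,y0],st[i,4]) for i in range(1,n) if st[i,4]>15]
w=(hsv[...,1]<45)&(hsv[...,2]>165)
for c,a in comps(w,(80,210,200,290)): print("key top",c,a,ray(f,*c,.062)[:2].round(4))
k=comps((hsv[...,2]<45),(290,210,360,285))
for c,a in k: print("cap dark",c,a,ray(f,*c,.133)[:2].round(4))
rb=(hsv[...,1]<60)&(hsv[...,2]>80)
for c,a in comps(rb,(318,238,348,268)): print("rib",c,a,ray(f,*c,.136)[:2].round(4))
m=np.zeros_like(rb);m[240:267,320:345]=rb[240:267,320:345]
ys,xs=np.nonzero(m); P=np.array([ray(f,x,y,.136)[:2] for x,y in zip(xs,ys)]); P-=P.mean(0)
u,s,vt=np.linalg.svd(P); print("rib dir deg",np.degrees(np.arctan2(vt[0,1],vt[0,0]))%180, len(xs))
# tabs bolts light
print("tab bolts (from crop)",ray(f,60+566/2.1,170+116/2.1,.012),ray(f,60+538/2.1,170+214/2.1,.012))
# keypad corners
for u,v in [(84,95),(280,158),(248,246),(54,180)]: print("kp",ray(f,60+u/2.1,170+v/2.1,.04).round(4))
s=vision.grab_frame("scene")
for u,v,z,n in [(543,110,.062,"sq"),(595,107,.062,"small"),(648,101,.062,"large"),(258,138,.134,"cap")]: print(n,ray(s,50+u/2.1,90+v/2.1,z).round(4))
mm=(hsv[...,0]>105)&(hsv[...,0]<130)&(hsv[...,1]>150)
mask=cut_out(f,"cradle")[0]["mask"]; print(cv2.minAreaRect(np.argwhere(mask)[:,::-1].astype(np.float32)))
cv2.imwrite("pics/topcan.png",cv2.resize(im[210:290,285:385],None,fx=7,fy=7,interpolation=cv2.INTER_NEAREST))
cv2.imwrite("pics/topkey.png",cv2.resize(im[205:295,75:205],None,fx=6,fy=6,interpolation=cv2.INTER_NEAREST))
E
```

```text
key top [106.32098765 241.36419753] 162 [0.4992 0.2906]
key top [133.625   250.65625] 32 [0.4781 0.2298]
key top [131.69879518 265.5       ] 332 [0.446  0.2337]
key top [161.48275862 260.55172414] 87 [0.4558 0.1682]
cap dark [304.94186047 243.30232558] 86 [ 0.493 -0.137]
cap dark [326.47554631 255.00416233] 961 [ 0.4695 -0.1786]
rib [333.07936508 252.9047619 ] 63 [ 0.4736 -0.1912]
rib dir deg 144.62167211444643 64
tab bolts (from crop) [ 0.52587279 -0.20914482  0.012     ] [ 0.41984939 -0.1751153   0.012     ]
kp [0.5574 0.3156 0.04  ]
kp [0.4865 0.1023 0.04  ]
kp [0.3944 0.1367 0.04  ]
kp [0.4666 0.3466 0.04  ]
sq [0.466  0.1655 0.062 ]
small [0.4876 0.226  0.062 ]
large [0.504  0.2921 0.062 ]
cap [ 0.4824 -0.1903  0.134 ]
((323.0999755859375, 247.79998779296875), (41.976043701171875, 56.61885452270508), 12.52880859375)
```

View pics/topcan.png

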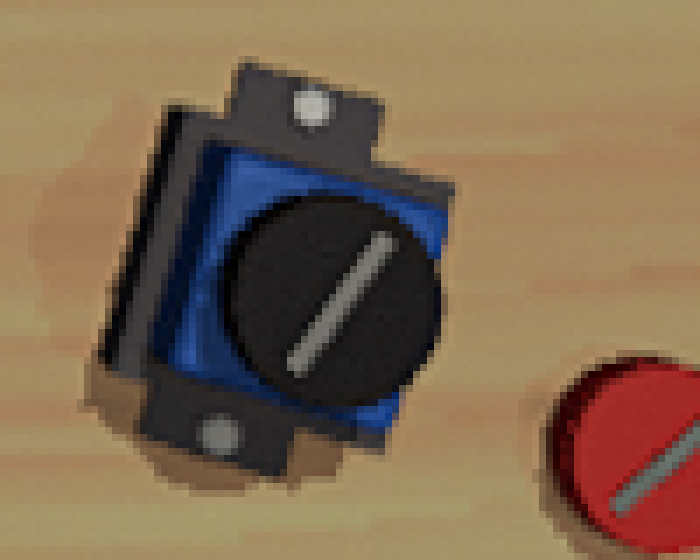

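Cap and canister are consistent: the rib is at about -35°, the tab axis at about -18°, so the cap sits 17-18° clockwise. The key spacing comes out at 65 mm, as given. I'll move over the cap for a wrist view on the way to the keys.

Emit:
play_rows:
  steps:
    - {"linear": [1, 1, 0.1], "twist": [0, 0, 0], "claw": -1}
    - {"linear": [1, 1, 0.1], "twist": [0, 0, 0], "claw": -1}
    - {"linear": [1, 1, 0.1], "twist": [0, 0, 0], "claw": -1}
    - {"linear": [1, 1, 0.1], "twist": [0, 0, 0], "claw": -1}
    - {"linear": [1, 1, 0.1], "twist": [0, 0, 0], "claw": -1}
    - {"linear": [1, 1, 0.1], "twist": [0, 0, 0], "claw": -1}
    - {"linear": [1, 1, 0.1], "twist": [0, 0, 0], "claw": -1}
    - {"linear": [1, 1, 0.1], "twist": [0, 0, 0], "claw": -1}
    - {"linear": [1, 1, 0.1], "twist": [0, 0, 0], "claw": -1}
    - {"linear": [1, 1, 0.1], "twist": [0, 0, 0], "claw": -1}

```text
time_s: 1.95
tcp_pos: [0.4604, -0.2504, 0.2617]
orientation: [[0.96, 0.28, 0.001], [0.28, -0.96, -0.0], [0.001, 0.0, -1.0]]
force: [0.4, -0.8, -0.9]
width: -0.0003
```

```bash
cat > w.py <<'E'
import sys
from bench import bot, vision, order, cut_out
from h import *
import pickle
def wrist(name):
    s=bot.read_state(); f=vision.grab_frame("wrist")
    B=np.eye(4);B[:3,:3]=s["orientation"];B[:3,3]=s["tcp_pos"]
    f["T"]=B@np.asarray(f["hand_eye"]); cv2.imwrite(f"pics/{name}.png",f["frame"])
    pickle.dump(dict(f),open(name+".pkl","wb"))
    print("t",s["time_s"],"tcp",np.round(s["tcp_pos"],4),"q",np.round(s["joints"],3),"pz",bot.pinch_z,"F",np.round(s["force"],2),"w",s["width"])
    return s,f
E
python3 - <<'E'
from w import *
wrist("w1")
E
```

```text
t 1.95 tcp [ 0.4604 -0.2504  0.2617] q [-6.520e-01  2.060e-01 -2.200e-02  1.342e+00  1.000e-03  2.206e+00] pz -0.0187 F [ 0.36 -0.78 -0.9 ] w -0.000341953776300852
```

View pics/w1.png

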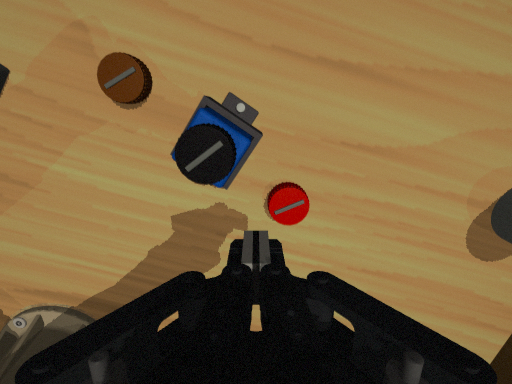

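The wrist view shows the black cap at about (206,154), with the brown and red look-alikes beside it. I'll check its position and carry on to the square key.

Run:
```python
from h import *
import pickle
f=pickle.load(open("w1.pkl","rb")); im=f["frame"];hsv=cv2.cvtColor(im,cv2.COLOR_BGR2HSV)
c=im[85:200,150:290]; cv2.imwrite("pics/w1c.png",cv2.resize(c,None,fx=5,fy=5,interpolation=cv2.INTER_NEAREST))
rb=(hsv[...,1]<60)&(hsv[...,2]>75); rb[:138]=0;rb[175:]=0;rb[:,:182]=0;rb[:,226:]=0
ys,xs=np.nonzero(rb); P=np.array([ray(f,x,y,.136,f["T"])[:2] for x,y in zip(xs,ys)]); m=P.mean(0);vt=np.linalg.svd(P-m)[2]
print(len(xs),"rib",m,np.degrees(np.arctan2(vt[0,1],vt[0,0]))%180)
print("ellipse pts",[ray(f,u,v,.133,f["T"])[:2].round(4) for u,v in [(176,157),(236,150)]])
```

```text
210 rib [ 0.47444503 -0.19294726] 142.74549708995912
ellipse pts [array([ 0.4647, -0.1662]), array([ 0.4883, -0.2221])]
```

View pics/w1c.png

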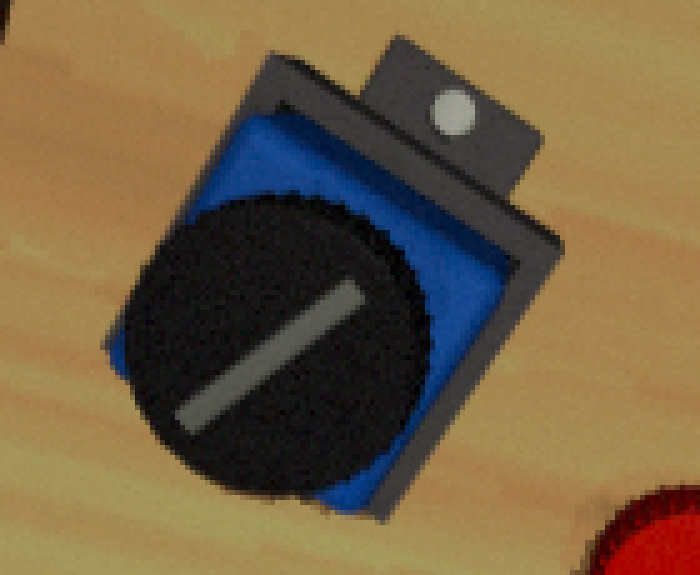

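Emit:
play_rows:
  steps:
    - {"linear": [0, 1, -0.2], "twist": [0, 0, 0], "claw": -1}
    - {"linear": [0, 1, -0.2], "twist": [0, 0, 0], "claw": -1}
    - {"linear": [0, 1, -0.2], "twist": [0, 0, 0], "claw": -1}
    - {"linear": [0, 1, -0.2], "twist": [0, 0, 0], "claw": -1}
    - {"linear": [0, 1, -0.2], "twist": [0, 0, 0], "claw": -1}
    - {"linear": [0, 1, -0.2], "twist": [0, 0, 0], "claw": -1}
    - {"linear": [0, 1, -0.2], "twist": [0, 0, 0], "claw": -1}
    - {"linear": [0, 1, -0.2], "twist": [0, 0, 0], "claw": -1}

```text
time_s: 2.8
tcp_pos: [0.4576, 0.0475, 0.201]
orientation: [[0.961, 0.277, -0.001], [0.277, -0.961, -0.001], [-0.001, 0.0, -1.0]]
force: [-0.3, -0.5, 0.3]
width: 0.0
```

Run:
```python
from w import *
s,f=wrist("w2")
```

```text
t 2.8 tcp [0.4576 0.0475 0.201 ] q [-7.100e-02  1.050e-01 -2.920e-01  1.174e+00 -1.000e-03  2.790e+00] pz -0.0187 F [-0.35 -0.5   0.33] w 4.729907181399881e-05
```

View pics/w2.png

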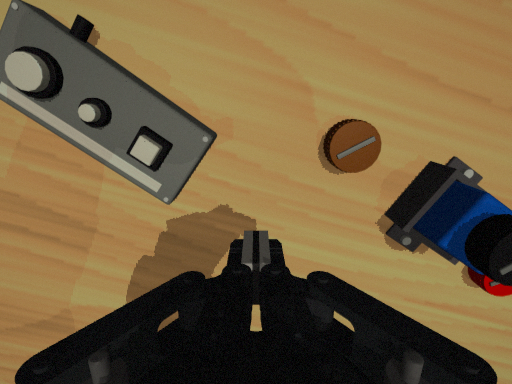

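Run:
```python
from h import *
import pickle
f=pickle.load(open("w2.pkl","rb"))
hsv=cv2.cvtColor(f["frame"],cv2.COLOR_BGR2HSV); w=((hsv[...,1]<45)&(hsv[...,2]>140)).astype(np.uint8)
w[150:,:130]=0;
n,l,st,c=cv2.connectedComponentsWithStats(w[:180,:190])
for i in range(1,n):
    if st[i,4]>60: print(c[i],st[i],ray(f,*c[i],.062,f["T"]).round(4))
```

```text
[23.17485822 70.55009452] [   5   52   37   39 1058] [0.5007 0.2891 0.062 ]
[ 48.0389755  117.10801782] [  0  82 107  68 898] [0.4636 0.264  0.062 ]
[ 86.21860465 112.31627907] [ 78 104  17  17 215] [0.4787 0.228  0.062 ]
[144.01805869 150.09480813] [131 136  28  29 443] [0.4574 0.167  0.062 ]
[138.26704545 173.91477273] [130 165  24  15 176] [0.4306 0.1689 0.062 ]
```

Both cameras agree: square (0.457,0.1675), small (0.4785,0.229), large (0.500,0.290). I'll go over the square key, turning 42° to keep the last joint away from its limit.

Emit:
play_rows:
  steps:
    - {"linear": [0, 0.2, -0.1], "twist": [0, 0, 0.7], "claw": -1}
    - {"linear": [0, 0.4, -0.2], "twist": [0, 0, 0.7], "claw": -1}
    - {"linear": [0, 0.4, -0.3], "twist": [0, 0, 0.7], "claw": -1}
    - {"linear": [0, 0.4, -0.4], "twist": [0, 0, 0.7], "claw": -1}
    - {"linear": [0, 0.4, -0.4], "twist": [0, 0, 0.7], "claw": -1}
    - {"linear": [0, 0.4, -0.4], "twist": [0, 0, 0.7], "claw": -1}
    - {"linear": [0, 0.4, -0.4], "twist": [0, 0, 0.7], "claw": -1}

```text
time_s: 3.55
tcp_pos: [0.4597, 0.1656, 0.082]
orientation: [[0.535, 0.845, 0.001], [0.845, -0.535, -0.0], [0.001, 0.001, -1.0]]
force: [1.0, 0.8, 0.8]
width: 0.0001
```

Run:
```python
from w import *
wrist("w3")
```

```text
t 3.55 tcp [0.4597 0.1656 0.082 ] q [ 0.182  0.248 -0.429  0.893 -0.     2.317] pz -0.0187 F [1.03 0.78 0.76] w 7.529008164246822e-05
```

View pics/w3.png

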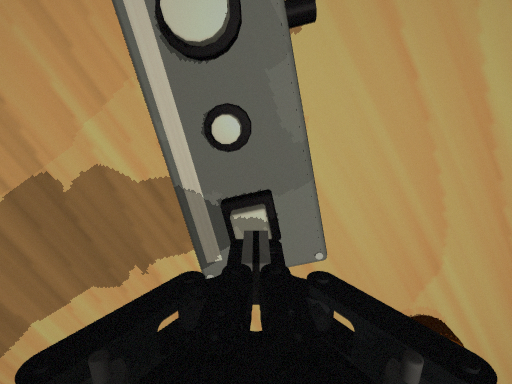

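Emit:
play_rows:
  steps:
    - {"linear": [0, 0, -0.05], "twist": [0, 0, 0], "claw": -1}
    - {"linear": [0, 0, -0.065], "twist": [0, 0, 0], "claw": -1}
    - {"linear": [0, 0, -0.075], "twist": [0, 0, 0], "claw": -1}
    - {"linear": [0, 0, -0.083], "twist": [0, 0, 0], "claw": -1}
    - {"linear": [0, 0, -0.083], "twist": [0, 0, 0], "claw": -1}
    - {"linear": [0, 0, -0.083], "twist": [0, 0, 0], "claw": -1}

```text
time_s: 4.2
tcp_pos: [0.4588, 0.167, 0.0571]
orientation: [[0.531, 0.848, 0.001], [0.848, -0.531, -0.0], [0.0, 0.001, -1.0]]
force: [0.8, -3.0, 3.1]
width: 0.0002
```

Run:
```python
from h import *
import pickle
f=pickle.load(open("w3.pkl","rb"))
print(ray(f,226,129,.062,f["T"]), ray(f,251,220,.062,f["T"]))
```

```text
[0.47868925 0.22889126 0.062     ] [0.46002756 0.17277638 0.062     ]
```

Emit:
play_rows:
  steps:
    - {"linear": [0, 0, -0.005], "twist": [0, 0, 0], "claw": -1}
    - {"linear": [0, 0, -0.01], "twist": [0, 0, 0], "claw": -1}
    - {"linear": [0, 0, -0.01], "twist": [0, 0, 0], "claw": -1}
    - {"linear": [0, 0, -0.01], "twist": [0, 0, 0], "claw": -1}

```text
time_s: 4.6
tcp_pos: [0.4589, 0.1671, 0.0557]
orientation: [[0.53, 0.848, 0.002], [0.848, -0.53, -0.0], [0.001, 0.002, -1.0]]
force: [-5.2, -4.2, 21.6]
width: 0.0002
```

The key bottomed out at z = 55.7 mm with 21.6 N. Next I release it and move over the small key.

Emit:
play_rows:
  steps:
    - {"linear": [0, 0, 0.05], "twist": [0, 0, 0], "claw": -1}
    - {"linear": [0, 0, 0.1], "twist": [0, 0, 0], "claw": -1}
    - {"linear": [0, 0, 0.1], "twist": [0, 0, 0], "claw": -1}
    - {"linear": [0.035, 0.1, 0.1], "twist": [0, 0, 0], "claw": -1}
    - {"linear": [0.069, 0.203, 0.1], "twist": [0, 0, 0], "claw": -1}
    - {"linear": [0.069, 0.203, 0.1], "twist": [0, 0, 0], "claw": -1}
    - {"linear": [0.069, 0.203, 0.1], "twist": [0, 0, 0], "claw": -1}

```text
time_s: 5.3
tcp_pos: [0.4781, 0.2286, 0.0822]
orientation: [[0.529, 0.849, -0.002], [0.849, -0.529, -0.0], [-0.001, -0.001, -1.0]]
force: [-0.4, -0.9, -0.7]
width: -0.0001
```

Run:
```python
from w import *
wrist("w4")
```

```text
t 5.3 tcp [0.4781 0.2286 0.0822] q [ 0.294  0.322 -0.324  0.927  0.     2.422] pz -0.0187 F [-0.4  -0.94 -0.75] w -7.822705495797504e-05
```

View pics/w4.png

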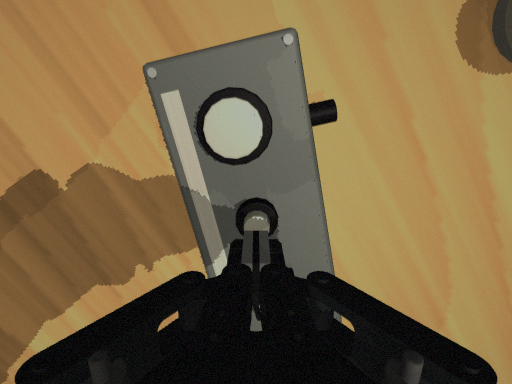

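The fingertips are over the small key, at (257,222). The large key is well clear, so I press now.

Emit:
play_rows:
  steps:
    - {"linear": [0, 0, -0.05], "twist": [0, 0, 0], "claw": -1}
    - {"linear": [0, 0, -0.07], "twist": [0, 0, 0], "claw": -1}
    - {"linear": [0, 0, -0.085], "twist": [0, 0, 0], "claw": -1}
    - {"linear": [0, 0, -0.1], "twist": [0, 0, 0], "claw": -1}
    - {"linear": [0, 0, -0.1], "twist": [0, 0, 0], "claw": -1}
    - {"linear": [0, 0, -0.1], "twist": [0, 0, 0], "claw": -1}

```text
time_s: 5.95
tcp_pos: [0.4779, 0.2272, 0.0557]
orientation: [[0.531, 0.848, -0.001], [0.848, -0.531, -0.001], [-0.001, 0.0, -1.0]]
force: [-8.2, -3.7, 21.6]
width: 0.0005
```

Emit:
play_rows:
  steps:
    - {"linear": [0, 0, 0.08], "twist": [0, 0, 0], "claw": -1}
    - {"linear": [0, 0, 0.2], "twist": [0, 0, 0], "claw": -1}
    - {"linear": [0, -0.1, 0.5], "twist": [0, 0, 0], "claw": 1}
    - {"linear": [0, -1, 0.5], "twist": [0, 0, 0], "claw": 1}
    - {"linear": [0, -1, 0.5], "twist": [0, 0, 0], "claw": 1}
    - {"linear": [0, -1, 0.5], "twist": [0, 0, 0], "claw": 1}
    - {"linear": [0, -1, 0.5], "twist": [0, 0, 0], "claw": 1}
    - {"linear": [0, -1, 0.5], "twist": [0, 0, 0], "claw": 1}
    - {"linear": [0, -1, 0.5], "twist": [0, 0, 0], "claw": 1}
    - {"linear": [0, -1, 0.5], "twist": [0, 0, 0], "claw": 1}

```text
time_s: 6.95
tcp_pos: [0.4796, -0.0765, 0.2043]
orientation: [[0.536, 0.844, 0.002], [0.844, -0.536, -0.002], [-0.0, 0.003, -1.0]]
force: [0.1, 0.4, 0.5]
width: 0.0855
```

Run:
```python
from w import *
wrist("w5")
f=vision.grab_frame("top"); cv2.imwrite("pics/top5.png",f["frame"])
```

```text
t 6.95 tcp [ 0.4796 -0.0765  0.2043] q [-3.230e-01  1.490e-01 -2.330e-01  1.186e+00 -1.000e-03  1.813e+00] pz -0.0187 F [0.13 0.45 0.48] w 0.08550736606733375
```

View pics/w5.png

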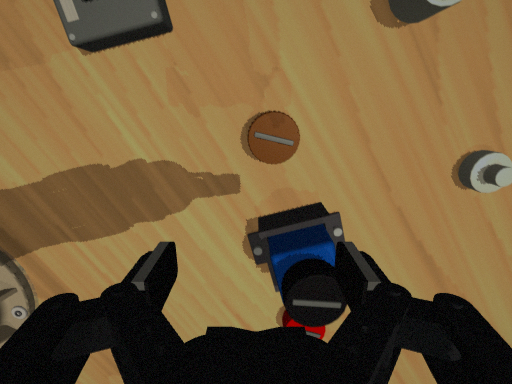

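Run:
```python
from h import *
import pickle
f=pickle.load(open("w5.pkl","rb"));T=f["T"]
hsv=cv2.cvtColor(f["frame"],cv2.COLOR_BGR2HSV)
m=(hsv[...,1]<60)&(hsv[...,2]>75); M=np.zeros_like(m);M[296:311,290:343]=m[296:311,290:343]
ys,xs=np.nonzero(M);P=np.array([ray(f,x,y,.136,T)[:2] for x,y in zip(xs,ys)]);c=P.mean(0);vt=np.linalg.svd(P-c)[2]
print(len(xs),c,np.degrees(np.arctan2(vt[0,1],vt[0,0]))%180)
a,b=ray(f,261,246,.012,T),ray(f,338,232,.012,T); print("bolts",a,b,(a+b)/2,np.degrees(np.arctan2(*(b-a)[[1,0]])))
```

```text
195 [ 0.47427985 -0.19056559] 142.83478714481313
bolts [ 0.42874789 -0.17071303  0.012     ] [ 0.52781307 -0.20871791  0.012     ] [ 0.47828048 -0.18971547  0.012     ] -20.988567497064402
```

Emit:
play_rows:
  steps:
    - {"linear": [-0.014, -0.2, 0], "twist": [0, 0, 0], "claw": 1}
    - {"linear": [-0.014, -0.4, 0], "twist": [0, 0, 0], "claw": 1}
    - {"linear": [-0.014, -0.4, 0], "twist": [0, 0, 0], "claw": 1}
    - {"linear": [-0.014, -0.4, 0], "twist": [0, 0, 0], "claw": 1}
    - {"linear": [-0.014, -0.4, -0.1], "twist": [0, 0, 0], "claw": 1}
    - {"linear": [-0.014, -0.4, -0.15], "twist": [0, 0, 0], "claw": 1}
    - {"linear": [-0.014, -0.4, -0.15], "twist": [0, 0, 0], "claw": 1}

```text
time_s: 7.75
tcp_pos: [0.4731, -0.1888, 0.156]
orientation: [[0.528, 0.849, -0.004], [0.849, -0.528, 0.003], [0.0, -0.005, -1.0]]
force: [-0.9, 0.3, 0.2]
width: 0.0854
```

Run:
```python
from w import *
s,f=wrist("w6")
g=vision.grab_frame("scene"); cv2.imwrite("pics/s6.png",cv2.resize(g["frame"][60:260,50:300],None,fx=3,fy=3,interpolation=cv2.INTER_CUBIC))
for p in [(.4745,-.1915,.133),(.4745,-.1915,.136)]: print(proj(f,p,f["T"]))
```

```text
t 7.75 tcp [ 0.4731 -0.1888  0.156 ] q [-5.380e-01  2.280e-01 -2.560e-01  1.092e+00  1.000e-03  1.590e+00] pz -0.0187 F [-0.88  0.33  0.19] w 0.08538740288387248
[260.51618244 229.05219041]
[260.57224857 231.01769047]
```

View pics/w6.png

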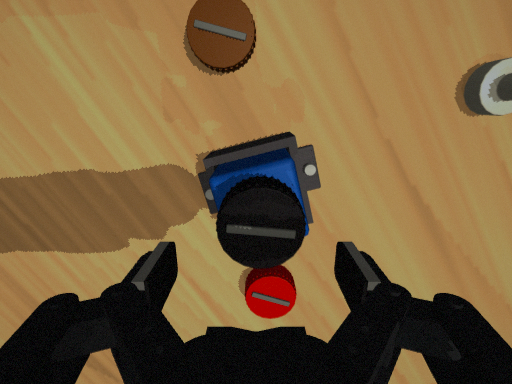

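View pics/s6.png

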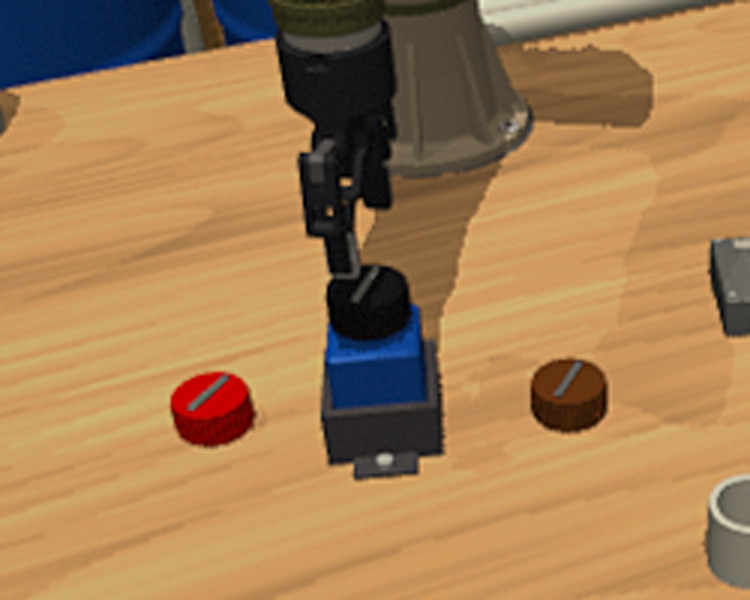

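The cap is centred as predicted, with the rib at about (261,231). I'll descend around it.

Emit:
play_rows:
  steps:
    - {"linear": [0, 0, -0.06], "twist": [0, 0, 0], "claw": 1}
    - {"linear": [0, 0, -0.12], "twist": [0, 0, 0], "claw": 1}
    - {"linear": [0, 0, -0.17], "twist": [0, 0, 0], "claw": 1}
    - {"linear": [0, 0, -0.195], "twist": [0, 0, 0], "claw": 1}
    - {"linear": [0, 0, -0.195], "twist": [0, 0, 0], "claw": 1}

```text
time_s: 8.35
tcp_pos: [0.4747, -0.1913, 0.0999]
orientation: [[0.53, 0.848, -0.0], [0.848, -0.53, 0.0], [0.0, -0.001, -1.0]]
force: [-0.5, 0.7, 0.3]
width: 0.0855
```

Run:
```python
from w import *
s,f=wrist("w7")
g=vision.grab_frame("scene"); cv2.imwrite("pics/s7.png",cv2.resize(g["frame"][100:220,110:260],None,fx=5,fy=5,interpolation=cv2.INTER_CUBIC))
```

```text
t 8.35 tcp [ 0.4747 -0.1913  0.0999] q [-0.54   0.273 -0.345  0.953  0.     1.589] pz -0.0187 F [-0.5   0.65  0.33] w 0.08548955606463783
```

View pics/w7.png

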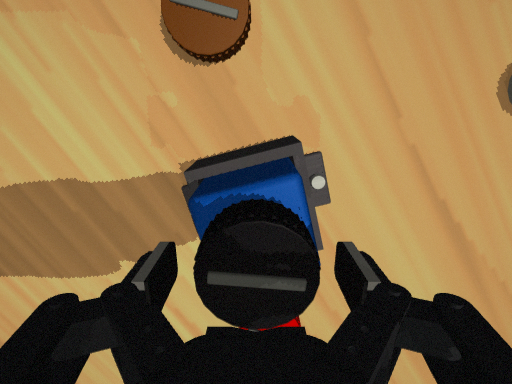

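View pics/s7.png

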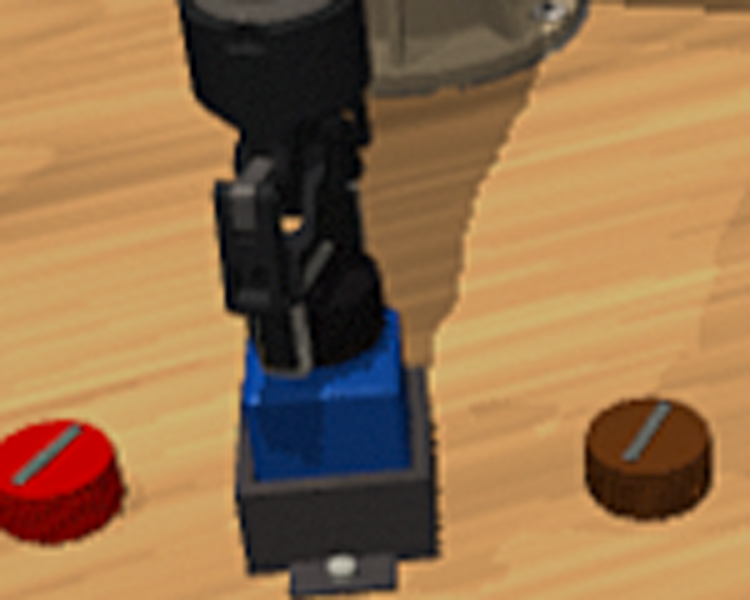

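The fingers straddle the cap, so I close them.

Emit:
play_rows:
  steps:
    - {"linear": [0, 0, 0], "twist": [0, 0, 0], "claw": -1}
    - {"linear": [0, 0, 0], "twist": [0, 0, 0], "claw": -1}
    - {"linear": [0, 0, 0], "twist": [0, 0, 0], "claw": -1}
    - {"linear": [0, 0, 0], "twist": [0, 0, 0], "claw": -1}
    - {"linear": [0, 0, 0], "twist": [0, 0, 0], "claw": -1}
    - {"linear": [0, 0, 0], "twist": [0, 0, 0], "claw": -1}

```text
time_s: 9.05
tcp_pos: [0.475, -0.192, 0.1012]
orientation: [[0.53, 0.848, 0.001], [0.848, -0.53, -0.0], [0.0, 0.001, -1.0]]
force: [-1.6, 2.7, 6.4]
width: 0.0578
```

Run:
```python
from w import *
s,f=wrist("w8"); print(s["force"],s["moment"])
```

```text
t 9.05 tcp [ 0.475  -0.192   0.1012] q [-0.541  0.271 -0.344  0.955  0.     1.589] pz -0.0187 F [-1.55  2.67  6.44] w 0.05781095539322355
[-1.55027415  2.67354263  6.43507356] [ 0.27301563  0.33498643 -0.00243686]
```

View pics/w8.png

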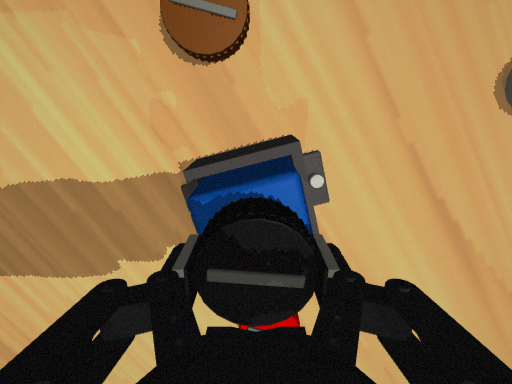

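Gripped, at a width of 57.8 mm. I'll start unscrewing slowly.

Emit:
play_rows:
  steps:
    - {"linear": [0, 0, 0], "twist": [0, 0, 0.05], "claw": -1}
    - {"linear": [0, 0, 0], "twist": [0, 0, 0.1], "claw": -1}
    - {"linear": [0, 0, 0], "twist": [0, 0, 0.15], "claw": -1}
    - {"linear": [0, 0, 0], "twist": [0, 0, 0.2], "claw": -1}
    - {"linear": [0, 0, 0], "twist": [0, 0, 0.25], "claw": -1}
    - {"linear": [0, 0, 0], "twist": [0, 0, 0.3], "claw": -1}
    - {"linear": [0, 0, 0], "twist": [0, 0, 0.35], "claw": -1}
    - {"linear": [0, 0, 0], "twist": [0, 0, 0.4], "claw": -1}
    - {"linear": [0, 0, 0], "twist": [0, 0, 0.45], "claw": -1}
    - {"linear": [0, 0, 0], "twist": [0, 0, 0.5], "claw": -1}

```text
time_s: 10.1
tcp_pos: [0.4758, -0.1918, 0.1017]
orientation: [[0.033, 0.999, 0.003], [0.999, -0.033, 0.0], [0.0, 0.003, -1.0]]
force: [-1.0, 3.7, 8.1]
width: 0.0584
```

Run:
```python
from w import *
s,f=wrist("w9"); print(s["force"],s["moment"])
```

```text
t 10.1 tcp [ 0.4758 -0.1918  0.1017] q [-0.541  0.271 -0.343  0.954  0.002  1.063] pz -0.0187 F [-0.96  3.71  8.09] w 0.05841846400286247
[-0.95881562  3.70575978  8.08699123] [ 0.67013211  0.01780764 -0.13497995]
```

View pics/w9.png

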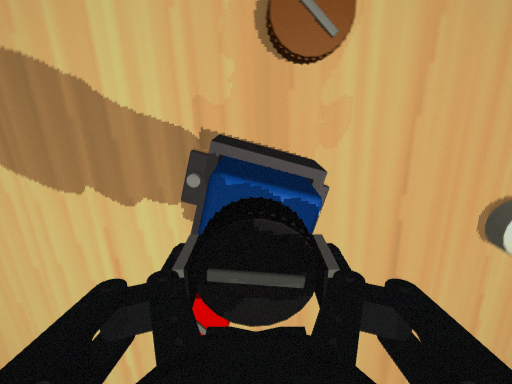

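The rib keeps its place in the image while the canister appears to turn, so the cap is rotating with the gripper. I continue.

Emit:
play_rows:
  steps:
    - {"linear": [0, 0, 0], "twist": [0, 0, 0.1], "claw": -1}
    - {"linear": [0, 0, 0], "twist": [0, 0, 0.2], "claw": -1}
    - {"linear": [0, 0, 0], "twist": [0, 0, 0.3], "claw": -1}
    - {"linear": [0, 0, 0], "twist": [0, 0, 0.4], "claw": -1}
    - {"linear": [0, 0, 0], "twist": [0, 0, 0.5], "claw": -1}
    - {"linear": [0, 0, 0], "twist": [0, 0, 0.6], "claw": -1}
    - {"linear": [0, 0, 0], "twist": [0, 0, 0.7], "claw": -1}
    - {"linear": [0, 0, 0], "twist": [0, 0, 0.8], "claw": -1}
    - {"linear": [0, 0, 0], "twist": [0, 0, 0.9], "claw": -1}
    - {"linear": [0, 0, 0], "twist": [0, 0, 0.95], "claw": -1}

```text
time_s: 11.15
tcp_pos: [0.4761, -0.1923, 0.1025]
orientation: [[-0.821, 0.571, 0.004], [0.571, 0.821, -0.001], [-0.004, 0.001, -1.0]]
force: [-1.3, 2.4, 12.5]
width: 0.0584
```

Emit:
play_rows:
  steps:
    - {"linear": [0, 0, 0], "twist": [0, 0, 0], "claw": -1}
    - {"linear": [0, 0, 0], "twist": [0, 0, 0], "claw": -1}

```text
time_s: 11.35
tcp_pos: [0.4761, -0.1924, 0.1025]
orientation: [[-0.819, 0.574, 0.004], [0.574, 0.819, -0.001], [-0.004, 0.001, -1.0]]
force: [-1.7, 2.8, 13.1]
width: 0.0583
```

Run:
```python
from w import *
s,f=wrist("w10"); print(s["force"],s["moment"])
```

```text
t 11.35 tcp [ 0.4761 -0.1924  0.1025] q [-0.541  0.27  -0.342  0.955  0.001  0.07 ] pz -0.0187 F [-1.75  2.77 13.12] w 0.05834407910443325
[-1.7498263   2.7698943  13.12123484] [0.55282783 0.34651214 0.12998623]
```

View pics/w10.png

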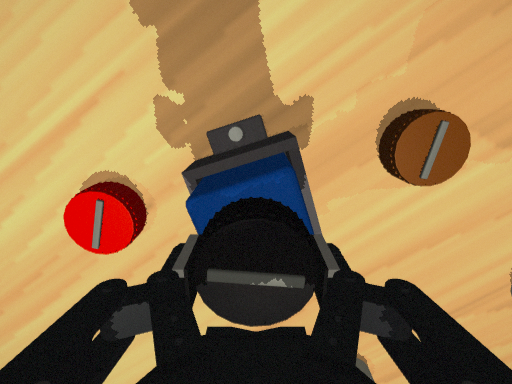

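The cap is now about 69° anticlockwise of the canister, and the upward force of about 13 N is the seal's spring. I lift gently first and then check.

Emit:
play_rows:
  steps:
    - {"linear": [0, 0, 0.01], "twist": [0, 0, 0], "claw": -1}
    - {"linear": [0, 0, 0.02], "twist": [0, 0, 0], "claw": -1}
    - {"linear": [0, 0, 0.03], "twist": [0, 0, 0], "claw": -1}
    - {"linear": [0, 0, 0.04], "twist": [0, 0, 0], "claw": -1}
    - {"linear": [0, 0, 0.04], "twist": [0, 0, 0], "claw": -1}

```text
time_s: 11.9
tcp_pos: [0.4749, -0.1921, 0.1122]
orientation: [[-0.819, 0.574, 0.0], [0.574, 0.819, -0.0], [-0.0, 0.0, -1.0]]
force: [0.7, 0.1, -1.3]
width: 0.0584
```

Force fell to near zero, meaning the cap is free. I lift to a gap of about 23 mm.

Emit:
play_rows:
  steps:
    - {"linear": [0, 0, 0.02], "twist": [0, 0, 0], "claw": -1}
    - {"linear": [0, 0, 0.04], "twist": [0, 0, 0], "claw": -1}
    - {"linear": [0, 0, 0.06], "twist": [0, 0, 0], "claw": -1}
    - {"linear": [0, 0, 0.08], "twist": [0, 0, 0], "claw": -1}
    - {"linear": [0, 0, 0.1], "twist": [0, 0, 0], "claw": -1}
    - {"linear": [0, 0, 0.115], "twist": [0, 0, 0], "claw": -1}
    - {"linear": [0, 0, 0.12], "twist": [0, 0, 0], "claw": -1}
    - {"linear": [0, 0, 0.12], "twist": [0, 0, 0], "claw": -1}
    - {"linear": [0, 0, 0.12], "twist": [0, 0, 0], "claw": -1}
    - {"linear": [0, 0, 0.12], "twist": [0, 0, 0], "claw": -1}

```text
time_s: 12.9
tcp_pos: [0.4745, -0.1918, 0.1476]
orientation: [[-0.819, 0.574, -0.0], [0.574, 0.819, 0.0], [0.001, 0.0, -1.0]]
force: [-0.2, -0.5, -0.4]
width: 0.0583
```

Run:
```python
from w import *
s,f=wrist("w11"); print(s["force"],s["moment"])
g=vision.grab_frame("scene"); a=cv2.resize(g["frame"][90:230,110:260],None,fx=4,fy=4,interpolation=cv2.INTER_CUBIC); cv2.imwrite("pics/s11.png",a)
cv2.imwrite("pics/top11.png",vision.grab_frame("top")["frame"])
```

```text
t 12.9 tcp [ 0.4745 -0.1918  0.1476] q [-0.541  0.234 -0.27   1.067  0.     0.07 ] pz -0.0187 F [-0.22 -0.53 -0.42] w 0.05827329641859052
[-0.21841899 -0.5304913  -0.42084041] [ 0.00736849 -0.06704115 -0.0436021 ]
```

View pics/s11.png

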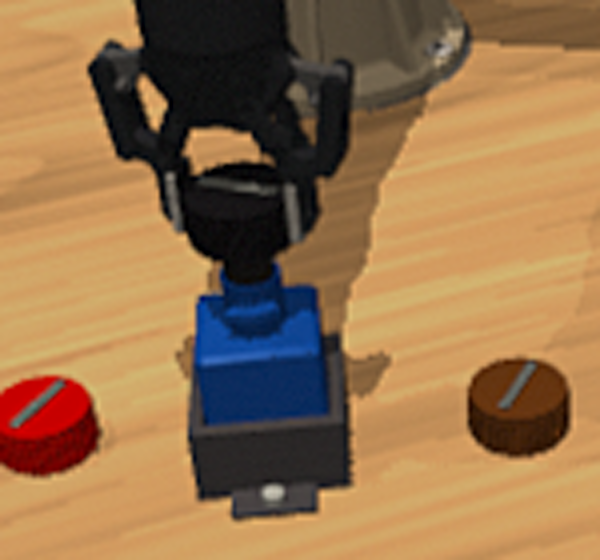

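View pics/w11.png

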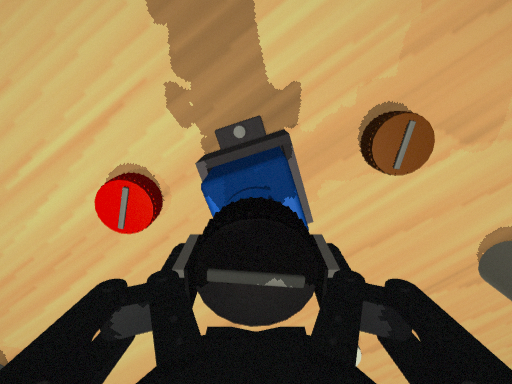

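View pics/top11.png

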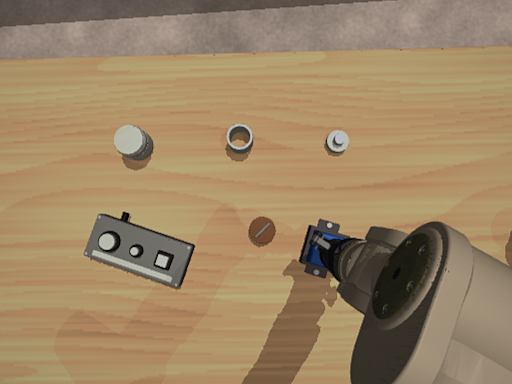

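The cap is level and held clear of the neck, with the black seal visible below it. The canister is seated, the keys are up, and the bystanders are in place at the same pixels as before. I'm handing in.

Run:
```python
from bench import order
print(order.job_done())
```

```text
the job is handed in; nothing more can be done
None
```

I pressed the square key and then the small round key, unscrewed the cap, lifted it clear and handed the job in at about 13 s. The hand-in gives no verdict, so I don't know whether it passed.

- **Keys:** both keys bottomed out at a fingertip height of 55.7 mm with about 21.6 N. I released the square key before touching the small one, and never touched the large key.
- **Cap:** I gripped it across 58 mm and turned it 87° anticlockwise, to about 69° past the canister's x axis. The threads let go there, and the upward force dropped to near zero in the first centimetre of lift.
- **Last checks:**
  - The gripper rose 46.4 mm from where it gripped, so the rim should be about 24 mm above the neck.
  - The cap is level and was lifted straight up over the canister.
  - Outside force is about 0.7 N, and the grip width is steady at 58 mm.
  - The pictures show the canister seated in its cradle, the keys up, and the coupling, plug, tin and brown and red look-alikes where they started.

No check failed. My first rough reading of the key positions from the scene camera was up to 10 mm off the top camera's. The wrist camera agreed with the top camera, so I used those values.

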